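Weigh the big empty spool on the sprung hook

TASK

Weigh the larger of the two empty filament spools: swing the scale's clear draught shield wide open, hang the spool by its centre hole on the sprung peg, lowering it until the spring carries it and without letting it drop or forcing the peg down to its stop. When you have let go and the spool hangs still, press the scale's key fully to record the weight (never while the peg is moving or empty), and leave the spool hanging and the shield open. Do not disturb the small spool, the bottle, the printed ring or the scraper.

Things in the scene. Friction and masses are not known exactly. Their poses are not given: they have to be found in the camera images.
- scale: Fixed bench scale: aluminium base plate 12 mm thick, x -165..120, y -135..135 mm; at its back a column (front face x +77 mm) with a white head (front x +67, top z 280 mm). Origin on the table under the peg's line; z up, -x is the front, where the peg points (roughly at the robot), +y the key's side. The shield's hinge axis is vertical at x -95, y -120 mm (post 212 mm high).
- peg_seat (a point): Middle of the sprung steel peg's flat top; axes as the scale's; at x -20, y 0, z 180 mm of the scale when empty, sinks with the peg. Peg: along x, 18 mm wide, 10 thick; tip rises 10 mm above its top at x -62..-55 mm; backstop 70 mm wide at x 45..53, 5 mm above the top. Nothing overhangs it. A 50 mm wide spool fits centred here; hung, its centre is 25 mm below.
- hook (a joint): Dip of the sprung peg in m: 0 = empty (up), positive = down, stop at 0.055. Spring 70 N/m, lightly damped: the big spool dips it 23 to 40 mm; if disturbed it bobs 2 to 3 times a second for some seconds.
- shield (a joint): Angle of the clear draught shield, rad: 0 = closed across the front of the peg; grows as it swings towards the scale's front (-x) and on to its -y side; limit 2.4. Starts at 0 to 0.6, stays where left. At 1.57 it is parallel to the peg; wide open means over 1.5. Panel 4 mm thick (rims 8 mm), 10 to 135 mm from the hinge axis, 37 to 174 mm above the table.
- shield_post (a point): Top of the upright steel stub on the shield's top edge, by which it is pushed: 14 mm diameter, standing from 174 to 247 mm above the table, 120 mm from the hinge axis. About 0.5 N moves it.
- key_top (a point): Centre of the top of the scale's round key (32 mm diameter, grey in a white housing) at the front of the base plate, on the +y side. Pressed straight down; travel 6 mm, about 4 N at the bottom; springs back.
- key (a joint): Travel of the key in m, 0 = up, 0.006 = fully down; recorded when over 0.004.
- big_spool: The larger empty black plastic spool, the one to weigh: two flanges of 150 mm diameter and 5 mm thickness, 50 mm over the flanges, hub 68 mm diameter, centre hole 54 mm diameter right through. 165 to 290 g. Origin: its centre; its y axis is the spool axis (level). It starts standing on edge in a cradle, centre 90 mm above the table, top at 165 mm; it may be taken from above across both flanges.
- small_spool: Smaller empty black spool, to be left alone: flanges 108 mm diameter, 50 mm wide overall, standing in the other cradle. Origin: its centre, 65 mm above the table; y axis along the spool axis.
- cradle_a: Fixed white cradle holding the big spool: 110 x 74 mm base, two steel rails along y, end lips 36 mm high. Origin: centre of underside, on the table; y along the spool axis.
- cradle_b: Same cradle, holding the small spool.
- bottle: White bottle, 60 mm diameter, 170 mm tall, standing. Origin: centre of its underside. Leave alone.
- printed_ring: White printed ring with two lugs, 80 mm diameter (128 mm over the lugs), 20 mm high, lying flat. Origin: centre of its underside. Leave alone.
- scraper: Spatula-shaped print scraper 200 mm long, lying flat along its own x, beyond the scale's key side. Leave alone.
Mind the look-alikes: they are no part of the job. Leave any orange or purple look-alike of the big_spool alone.

How it is judged:
On the way, in this order (a step that is already met when the one before it is completed fails the run):
1. the draught shield is swung wide open (over 1.5 rad) (value of joint shield above 1.5 rad), for 0.2 s.
2. the big spool hangs on the peg by its hole, released, and peg and spool are still for half a second (x of big_spool in the frame of peg_seat between -0.037 and 0.027 m and y of big_spool in the frame of peg_seat between -0.014 and 0.014 m and z of big_spool in the frame of peg_seat between -0.033 and -0.016 m and angle between the y axis of big_spool and the x axis of peg_seat, either way round below 0.4 rad and value of joint hook above 0.015 m and contact force between the fingers and big_spool below 0.05 N and velocity of joint hook between -0.012 and 0.012 m/s and linear speed of big_spool below 0.03 m/s), for 0.5 s.
3. the key is pressed fully with the spool hanging still (all of step 2 and value of joint key above 0.004 m), for 0.05 s.
At the end, for the whole second after the job is handed in: The big spool hangs by its hole on the peg, between tip and backstop (centre within 14 mm sideways, 16 to 33 mm below the peg's top, axis within 0.4 rad of the peg), released, the peg dipped over 15 mm and still (under 12 mm/s), the key up, the shield open over 1.4 rad (all of step 2 and value of joint shield above 1.4 rad and value of joint key below 0.002 m); the robot touches nothing.
It fails at once if the spool is dropped on the peg (peg dips faster than 0.25 m/s) (velocity of joint hook above 0.25 m/s).
It fails at once if the peg is forced down to its stop (dip over 52 mm) (value of joint hook above 0.052 m).
It fails at once if the key is pressed while the peg is moving (over 30 mm/s) or empty (value of joint key above 0.003 m and (velocity of joint hook above 0.03 m/s or velocity of joint hook below -0.03 m/s or value of joint hook below 0.01 m)).
It fails at once if the small spool, bottle, printed ring or scraper is displaced by more than 30 mm (distance of any of small_spool, bottle, printed_ring, scraper from where it was at the start of the episode above 0.03 m).
It also fails if it takes over 72 s, if anything falls off the work surface, if the arm or the gripper's body presses on something with over 40 N, if the wrist force passes 120 N, or if a joint passes its speed limit or range.

ROBOT

A 6-joint arm with a two-finger parallel gripper is mounted at the origin on the work surface. World frame = base frame: x ahead of the robot, y to its left, z up, the work surface at z = 0. Lengths are in m, angles in rad, forces in N, time in s.
With the tool pointing down it reaches from about 0.425 to 0.95 m from the base axis. Payload 3.5 kg.
Tool frame: the origin (TCP) lies between the finger pads; the fingertips stand 25 mm ahead of it and the grasp point (between the pads) lies 6 mm ahead of it (ctrl.finger_overhang is the distance from the TCP to the fingertips, in m); x points along the fingers, y is the direction in which the jaws open and shut, and the axes are right-handed (so a half turn about x gives the same grasp; the last joint's range is limited). The gripper opens to 85 mm and grips with 20 to 120 N. Pads are 22 mm wide; open, the fingers measure 114 mm over their backs; the gripper's body (76 mm by 85 mm) begins 54 mm behind the grasp point. The pads swing forward as they close: fully open they stand 13 mm farther back than shut.
Start: joints at [-1.411, 0.286, 1.577, -0, 1.279, -0.15], TCP at [0.206, -0.643, 0.256] pointing down, gripper open.
Joint ranges: [-2.77, 2.77], [-0.9, 2.22], [0.21, 2.48], [-1.53, 4.67], [0.24, 2.81], [-2.84, 2.84]. Speed limits (rad/s): [2.79, 2.79, 3.14, 3.14, 3.14, 3.14].

INTERFACE

Orientations are given as a unit quaternion [x, y, z, w].
In Python, from plant import ctrl gives the robot as it stands.
- The arm moves only by the tool play_rows, never from a script. Its argument "targets" is a list of rows, each an object with "delta_pos": the shift along the world's x, y, z normalised to -1 to 1, where 1 is 1000 mm, a list of three; "delta_rot": the turn, a rotation vector about the world's x, y, z normalised to -1 to 1, where 1 is pi rad, a list of three; "claw": the finger opening in mm, from 0 to 85.4. In form: [{"delta_pos": [tx, ty, tz], "delta_rot": [wx, wy, wz], "claw": claw}, ...]. A call has 1 to 20 rows; each row is the pose to reach, as a shift and turn from the pose measured when the call began, turning the shorter way round; what a row does not reach only later rows make up. A row lasts 1/12 s, in which the tool goes at most 41.7 mm and 7.16 degrees, less where a joint would pass 70% of its speed; a pose out of reach is approached as far as the arm can. A call with a number of a shift or a turn outside -1 to 1 is refused whole. A call with a gripper value outside its range is refused whole. The fingers move at their own pace and stop on an object; "newtons" is the grip in N (left out, the last holds). Time passes only in rows, so rows that repeat a pose let the fingers close. It gives the time, the measured TCP pose, the force and the opening at its end, in the units of the state.
- ctrl.get_state(): the state, without advancing time (a new reading comes with each control period).
- ctrl.read_camera(name): name is "side" or "top"; returns the picture (420x560x3 uint8, blue, green, red); there is no depth.
- ctrl.calibration(name): a dict with "fx", "fy", "cx", "cy" (pixels), "camera_from_world" (4x4, takes a point from world to camera coordinates). Camera axes: x right, y down, z forward; pixel columns grow to the right and rows downward; lengths in m; the calibration is good to about 2 mm. A picture is of the moment at which its call begins. calibration takes no time and is no camera call.
- ctrl.sign_off(): hands the job in, once; it reports no verdict.
The state is a dict: "time": time; "qpos": joint angles; "dq": joint speeds; "joint_efforts": joint torques, N m; "eef_pos": TCP position; "tcp_rot": TCP orientation; "contact_force": force on the tool from outside, world axes, zero at the start; "wrist_torque": the same for the moment, N m; "opening": opening from 0.0 (shut) to 1.0 (fully open).
Only numpy, scipy, OpenCV 4.12 (cv2) and the standard library are available. Lean on these libraries where they do the work, as an engineer would, in place of code of your own. Each camera call takes 0.05 s, during which the arm holds its last target. There are 200 camera calls.

## Working session

There is one attempt and no reset: what is moved stays moved. The work goes in short steps, Python scripts to look and compute and a tool call to move; the robot and the scene stay as the last step left them, time stands still between calls to the robot, and variables do not carry over. Pictures are saved under pics/ and viewed, about 8 in all and at most 12, crops included, and the job is handed in when it is done.

Besides the shell and the picture viewer there is one more tool, called after "Request:" as a command line: name --argument value ..., lists and objects as JSON in quotes. play_rows: Moves the arm, as the interface text tells. Its arguments: {"type":"object","properties":{"targets":{"type":"array"},"newtons":{"type":"number"}},"required":["targets"]}

```bash
mkdir -p pics; python3 - <<'E'
from plant import ctrl
import cv2,numpy as np
for n in("side","top"):
    im=ctrl.read_camera(n); cv2.imwrite(f"pics/{n}0.png",im)
    c=ctrl.calibration(n); M=np.array(c["camera_from_world"]); print(n,c["fx"],c["fy"],c["cx"],c["cy"]); print(M.round(4).tolist(), (-M[:3,:3].T@M[:3,3]).round(3))
print(ctrl.get_state())
E
```

```text
side 389.52947024116924 389.52947024116924 274.1936125630539 211.99549168560537
[[-0.8745, -0.4847, 0.0168, 0.4451], [-0.3851, 0.673, -0.6315, 0.2111], [0.2947, -0.5587, -0.7752, 1.2219], [0.0, 0.0, 0.0, 1.0]] [0.11  0.756 1.073]
top 456.47362855119405 456.47362855119405 279.78529883576414 213.31072516972
[[0.0082, -0.9999, -0.0145, 0.1297], [-0.9988, -0.0075, -0.0478, 0.4596], [0.0477, 0.0149, -0.9987, 1.4823], [0.0, 0.0, 0.0, 1.0]] [0.387 0.111 1.504]
{'time': 0.1, 'qpos': array([-1.41098573e+00,  2.87095797e-01,  1.57803835e+00, -5.30835007e-06,
        1.27859756e+00, -1.49990203e-01]), 'dq': array([-6.98693860e-05, -2.11799718e-03, -2.51109678e-03,  7.23600224e-04,
       -1.47406581e-03,  5.52060538e-04]), 'joint_efforts': array([ 8.49088701e-04, -4.07296121e+01, -2.93699616e+01, -1.48774593e-04,
        3.40686951e-03,  2.64745717e-05]), 'eef_pos': array([ 0.20573248, -0.64231306,  0.25506876]), 'tcp_rot': array([-0.69863453, -0.10985036,  0.69864555, -0.10833785]), 'contact_force': array([-1.02605397, -0.09059368, -0.92227556]), 'wrist_torque': array([-0.02338974,  0.07435707,  0.01932522]), 'opening': 1.0009133278901459}
```

View pics/side0.png

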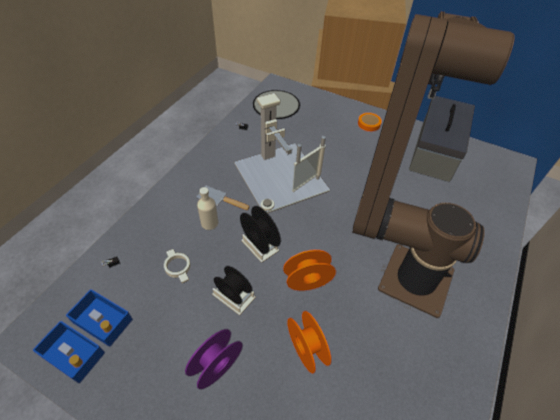

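View pics/top0.png

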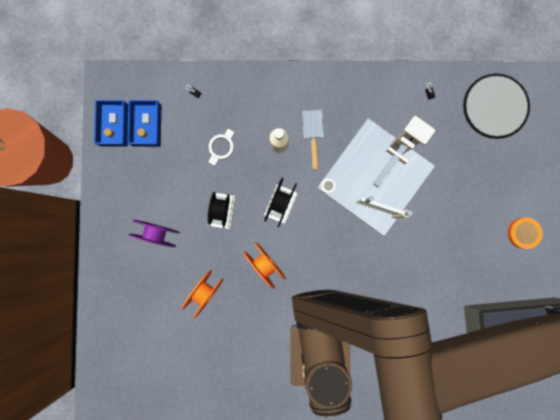

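The side view shows the scale at about (285,175) and the big spool at (260,230) beside the small one at (233,287). In the top view the plate is at about (377,178), the key at (328,186), the shield around (385,207) and the big spool at (281,202).

```bash
cat > h.py <<'E'
import numpy as np,cv2
from plant import ctrl
def ray(n,uv):
    c=ctrl.calibration(n);M=np.array(c["camera_from_world"]);R=M[:3,:3]
    d=R.T@np.array([(uv[0]-c["cx"])/c["fx"],(uv[1]-c["cy"])/c["fy"],1]);return -R.T@M[:3,3],d
def onz(n,uv,z):
    o,d=ray(n,uv);return o+d*(z-o[2])/d[2]
def proj(n,p):
    c=ctrl.calibration(n);M=np.array(c["camera_from_world"]);q=M[:3,:3]@np.array(p)+M[:3,3]
    return np.array([c["cx"]+c["fx"]*q[0]/q[2],c["cy"]+c["fy"]*q[1]/q[2]])
def tri(a,b):
    (o1,d1),(o2,d2)=ray("top",a),ray("side",b)
    s=np.linalg.lstsq(np.c_[d1,-d2],o2-o1,rcond=None)[0];p,q=o1+s[0]*d1,o2+s[1]*d2
    return (p+q)/2,np.linalg.norm(p-q)
E
python3 - <<'E'
from h import *
t=cv2.imread("pics/top0.png");s=cv2.imread("pics/side0.png")
a=cv2.resize(t[105:245,250:446],None,fx=4,fy=4,interpolation=cv2.INTER_CUBIC)
cv2.imwrite("pics/tc.png",a)
b=cv2.resize(s[85:285,195:345],None,fx=3,fy=3,interpolation=cv2.INTER_CUBIC)
cv2.imwrite("pics/sc.png",b)
print(t[200,380],t[150,365],t[200,281],t[230,330])
# plate: bluish-light mask
roi=t.astype(int);m=((roi.min(2)>125)&(roi[...,0]>=roi[...,2])).astype(np.uint8)*255
m[:,:315]=0;m[:,440:]=0;m[:112]=0;m[240:]=0
m=cv2.morphologyEx(m,cv2.MORPH_OPEN,np.ones((3,3)))
c=max(cv2.findContours(m,0,1)[0],key=cv2.contourArea)
h=cv2.convexHull(c);r=cv2.minAreaRect(h);print(r,cv2.contourArea(h))
for p in cv2.boxPoints(r): print(p,onz("top",p,.012).round(4))
# black spool
k=(t.max(2)<45).astype(np.uint8);k[:,:260]=0;k[:,300:]=0;k[:170]=0;k[235:]=0
c=max(cv2.findContours(k,0,1)[0],key=cv2.contourArea);print(cv2.minAreaRect(c),cv2.contourArea(c))
for p in cv2.boxPoints(cv2.minAreaRect(c)): print(p,onz("top",p,.13).round(4))
E
```

```text
[232 223 211] [231 220 208] [29 31 31] [147 136 130]
((377.0, 175.5), (127.0, 124.0), 90.0) 15748.0
[315. 112.] [0.7946 0.0197 0.012 ]
[439. 112.] [ 0.7964 -0.3881  0.012 ]
[439. 239.] [ 0.3789 -0.3846  0.012 ]
[315. 239.] [0.3756 0.0178 0.012 ]
((280.8793029785156, 199.0517120361328), (14.669931411743164, 35.46780776977539), 21.801406860351562) 260.0
[267.48276 212.79309] [0.4542 0.1687 0.13  ]
[280.65518 179.86206] [0.5543 0.1298 0.13  ]
[294.27585 185.31033] [0.538  0.0885 0.13  ]
[281.10342 218.24136] [0.4381 0.1275 0.13  ]
```

View pics/tc.png

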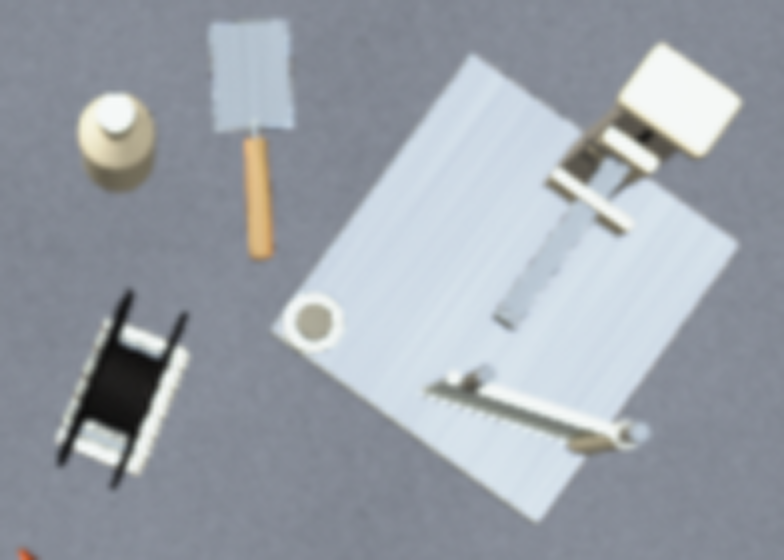

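View pics/sc.png

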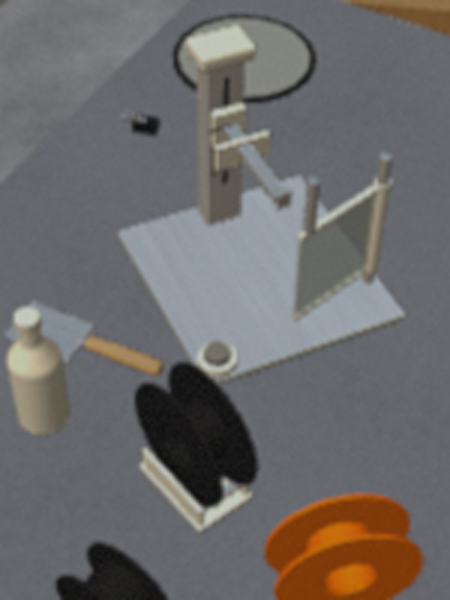

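The zoomed crops show the plate corners at (472,53), (739,243), (538,522) and (272,330), the key at (314,321), and the stub top at (487,372). The shield is partly open. The flange ends are at (128,292), (62,465), (185,315) and (115,488).

```bash
python3 - <<'E'
from h import *
f=lambda u,v:((u+.5)/4-.5+250,(v+.5)/4-.5+105)
g=lambda u,v:((u+.5)/3-.5+195,(v+.5)/3-.5+85)
W=np.array([onz("top",f(*p),.012)[:2] for p in[(472,53),(739,243),(538,522),(272,330)]])
L=np.array([(120,135),(120,-135),(-165,-135),(-165,135)])/1000
Lc=L-L.mean(0);Wc=W-W.mean(0);H=Lc.T@Wc
th=np.arctan2(H[0,1]-H[1,0],H[0,0]+H[1,1]);R=np.array([[np.cos(th),-np.sin(th)],[np.sin(th),np.cos(th)]])
o=W.mean(0)-R@L.mean(0);print("scale",o,th,np.degrees(th),"res",(W-(L@R.T+o)).round(4).tolist())
np.savez("scale.npz",o=o,R=R,th=th)
w=lambda x,y:o+R@np.array([x,y])
hinge=w(-.095,-.12);seat=w(-.02,0)
print("hinge",hinge,"seat",seat,"peg tip proj",proj("top",[*w(-.06,0),.185]),"see",f(507,320))
print("hinge top check",proj("top",[*hinge,.212]),f(640,433),proj("side",[*hinge,.212]),g(386,158))
k=onz("top",f(314,321),.025);print("key",k,(R.T@(k[:2]-o)))
p,e=tri(f(487,372),g(313,182));print("stub",p,e)
p2=onz("top",f(487,372),.247);print(p2, np.linalg.norm(p2[:2]-hinge)); d=R.T@(p2[:2]-hinge);print("angle",np.arctan2(-d[0],d[1]))
P=[onz("top",f(*q),.09)[:2] for q in[(128,292),(62,465),(185,315),(115,488)]]
c=np.mean(P,0);a=(P[0]-P[1]+P[2]-P[3])/2;print("spool",c,np.linalg.norm(a),"flange dir deg",np.degrees(np.arctan2(a[1],a[0])),"sep",np.linalg.norm((P[0]+P[1]-P[2]-P[3])/2))
b=onz("top",f(116,150),.0);print("bottle",onz("top",f(115,113),.17))
E
```

```text
scale [ 0.60098819 -0.19364115] -0.6210238337144236 -35.58204464887071 res [[-0.0014, -0.0001], [-0.0005, 0.0017], [0.0018, 0.0005], [0.0001, -0.0022]]
hinge [ 0.45390211 -0.23595765] seat [ 0.58472252 -0.18200379] peg tip proj [380.04895809 178.91238144] see (376.375, 184.625)
hinge top check [409.52625021 212.55779991] (409.625, 212.875) [323.09141032 136.51397644] (323.33333333333337, 137.33333333333334)
key [ 0.55164025 -0.02320034  0.025     ] [-0.13930792  0.10990265]
stub [ 0.49216897 -0.12357213  0.24104477] 0.0017964582498459219
[ 0.49249639 -0.1221142   0.247     ] 0.12020753237112326
angle 0.2941714008753239
spool [0.4897743  0.13096991] 0.14457911044886304 flange dir deg -20.952989076566954 sep 0.04632953309582202
bottle [0.68869139 0.1370962  0.17      ]
```

```bash
python3 - <<'E'
from h import *
f=lambda u,v:((u+.5)/4-.5+250,(v+.5)/4-.5+105)
g=lambda u,v:((u+.5)/3-.5+195,(v+.5)/3-.5+85)
S=np.load("scale.npz");o,R=S["o"],S["R"];inv=lambda p:(R.T@(p[:2]-o)).round(4)
for n,a,b in[("tip",(507,320),(284,194)),("bs +y",(553,172),(216,149)),("bs -y",(632,230),(269,134)),("bar",(630,149),(228,112))]:
    p,e=tri(f(*a),g(*b));print(n,p.round(4),e.round(4),inv(p))
p,e=tri(f(680,97),g(220,45));print("head",p,e,inv(p))
E
```

```text
tip [ 0.5356 -0.1478  0.1858] 0.0005 [-0.0798 -0.0008]
bs +y [ 0.6443 -0.1827  0.1804] 0.0004 [0.0289 0.0341]
bs -y [ 0.6031 -0.2397  0.1795] 0.0013 [ 0.0285 -0.0363]
bar [ 0.6584 -0.2355  0.1933] 0.0014 [ 0.0711 -0.0006]
head [ 0.6775823  -0.2486175   0.27241481] 0.001823923204348918 [ 0.0943 -0.0001]
```

```bash
python3 - <<'E'
from h import *
from scipy.spatial.transform import Rotation as Ro
S=np.load("scale.npz");o,R=S["o"],S["R"];st=ctrl.get_state()
print("overhang",ctrl.finger_overhang,"head front",R.T@(onz("top",(657.5/4+250-.4,128/4+105-.4),.28)[:2]-o))
m=Ro.from_quat(st["tcp_rot"]).as_matrix();print(m.round(3))
p0=st["eef_pos"]; az=-.38;r=np.array([np.cos(az),np.sin(az),0])
h=o+R@[-.095,-.12]
for ph in[-.08,.1,.3,.5,.7,.9,1.1,1.3,1.5,1.7]:
    q=h+R@(.116*np.array([-np.sin(ph),np.cos(ph)]))
    t=np.array([*q,.218])+.0125*r+[0,0,.0217]
    print(ph,"tcp",t.round(3),"delta/1m",(t-p0).round(3),"r",np.hypot(*t[:2]).round(3))
print(np.r_[-np.sin(az),np.cos(az),0]*30/180)
E
```

```text
overhang 0.025 head front [0.06592672 0.00156389]
[[-0.     0.305 -0.952]
 [ 0.002 -0.952 -0.305]
 [-1.    -0.002 -0.   ]]
-0.08 tcp [ 0.54  -0.152  0.24 ] delta/1m [ 0.335  0.49  -0.015] r 0.561
0.1 tcp [ 0.523 -0.14   0.24 ] delta/1m [ 0.318  0.502 -0.015] r 0.542
0.3 tcp [ 0.502 -0.131  0.24 ] delta/1m [ 0.296  0.512 -0.015] r 0.519
0.5 tcp [ 0.48  -0.125  0.24 ] delta/1m [ 0.274  0.517 -0.015] r 0.496
0.7 tcp [ 0.456 -0.125  0.24 ] delta/1m [ 0.251  0.517 -0.015] r 0.473
0.9 tcp [ 0.434 -0.129  0.24 ] delta/1m [ 0.228  0.513 -0.015] r 0.452
1.1 tcp [ 0.412 -0.138  0.24 ] delta/1m [ 0.206  0.505 -0.015] r 0.434
1.3 tcp [ 0.393 -0.15   0.24 ] delta/1m [ 0.187  0.492 -0.015] r 0.42
1.5 tcp [ 0.376 -0.167  0.24 ] delta/1m [ 0.17   0.476 -0.015] r 0.411
1.7 tcp [ 0.363 -0.186  0.24 ] delta/1m [ 0.158  0.456 -0.015] r 0.408
[0.06182008 0.15477744 0.        ]
```

Request:
play_rows --targets '[{"delta_pos": [0.02,0.03,0.03],"delta_rot": [0,0,0],"claw": 0},{"delta_pos": [0.04,0.06,0.06],"delta_rot": [0,0,0],"claw": 0},{"delta_pos": [0.06,0.09,0.08],"delta_rot": [0.01,0.02,0],"claw": 0},{"delta_pos": [0.08,0.12,0.08],"delta_rot": [0.015,0.038,0],"claw": 0},{"delta_pos": [0.1,0.15,0.08],"delta_rot": [0.02,0.05,0],"claw": 0},{"delta_pos": [0.12,0.18,0.08],"delta_rot": [0.028,0.07,0],"claw": 0},{"delta_pos": [0.14,0.21,0.08],"delta_rot": [0.036,0.09,0],"claw": 0},{"delta_pos": [0.16,0.24,0.08],"delta_rot": [0.044,0.11,0],"claw": 0},{"delta_pos": [0.18,0.27,0.08],"delta_rot": [0.052,0.13,0],"claw": 0},{"delta_pos": [0.2,0.3,0.08],"delta_rot": [0.06,0.15,0],"claw": 0},{"delta_pos": [0.22,0.33,0.08],"delta_rot": [0.062,0.155,0],"claw": 0},{"delta_pos": [0.24,0.36,0.08],"delta_rot": [0.062,0.155,0],"claw": 0},{"delta_pos": [0.26,0.39,0.08],"delta_rot": [0.062,0.155,0],"claw": 0},{"delta_pos": [0.28,0.42,0.08],"delta_rot": [0.062,0.155,0],"claw": 0},{"delta_pos": [0.3,0.45,0.08],"delta_rot": [0.062,0.155,0],"claw": 0},{"delta_pos": [0.32,0.475,0.08],"delta_rot": [0.062,0.155,0],"claw": 0},{"delta_pos": [0.335,0.49,0.08],"delta_rot": [0.062,0.155,0],"claw": 0},{"delta_pos": [0.335,0.49,0.06],"delta_rot": [0.062,0.155,0],"claw": 0},{"delta_pos": [0.335,0.49,0.03],"delta_rot": [0.062,0.155,0],"claw": 0},{"delta_pos": [0.335,0.49,0.03],"delta_rot": [0.062,0.155,0],"claw": 0}]' --newtons 40

```text
time: 1.77
eef_pos: [0.5389, -0.1508, 0.2787]
tcp_rot: [-0.513, -0.202, 0.834, -0.009]
contact_force: [-0.5, 0.9, -1.7]
opening: -0.001
```

```bash
python3 - <<'E'
from h import *
s=ctrl.read_camera("side");b=cv2.resize(s[85:245,215:375],None,fx=3.5,fy=3.5,interpolation=cv2.INTER_CUBIC)
cv2.imwrite("pics/s1.png",b)
E
```

```text
(no output)
```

View pics/s1.png

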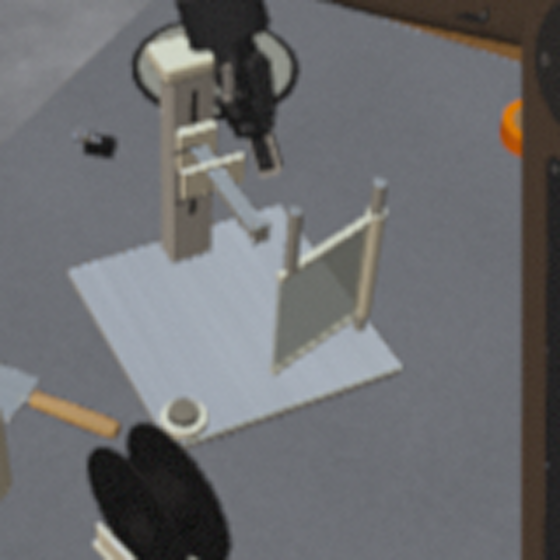

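The closed fingertips at (268,170) sit behind and above the stub top at (295,210), clear of the peg. Next I lower and swing the shield.

Request:
play_rows --targets '[{"delta_pos": [0,0,-0.02],"delta_rot": [0,0,0],"claw": 0},{"delta_pos": [0,0,-0.039],"delta_rot": [0,0,0],"claw": 0},{"delta_pos": [-0.016,0.011,-0.039],"delta_rot": [0,0,0],"claw": 0},{"delta_pos": [-0.026,0.016,-0.039],"delta_rot": [0,0,0],"claw": 0},{"delta_pos": [-0.037,0.02,-0.039],"delta_rot": [0,0,0],"claw": 0},{"delta_pos": [-0.048,0.023,-0.039],"delta_rot": [0,0,0],"claw": 0},{"delta_pos": [-0.059,0.026,-0.039],"delta_rot": [0,0,0],"claw": 0},{"delta_pos": [-0.071,0.026,-0.039],"delta_rot": [0,0,0],"claw": 0},{"delta_pos": [-0.083,0.026,-0.039],"delta_rot": [0,0,0],"claw": 0},{"delta_pos": [-0.094,0.024,-0.039],"delta_rot": [0,0,0],"claw": 0},{"delta_pos": [-0.105,0.022,-0.039],"delta_rot": [0,0,0],"claw": 0},{"delta_pos": [-0.116,0.018,-0.039],"delta_rot": [0,0,0],"claw": 0},{"delta_pos": [-0.127,0.013,-0.039],"delta_rot": [0,0,0],"claw": 0},{"delta_pos": [-0.137,0.007,-0.039],"delta_rot": [0,0,0],"claw": 0},{"delta_pos": [-0.146,0.001,-0.039],"delta_rot": [0,0,0],"claw": 0},{"delta_pos": [-0.155,-0.008,-0.039],"delta_rot": [0,0,0],"claw": 0},{"delta_pos": [-0.163,-0.016,-0.039],"delta_rot": [0,0,0],"claw": 0},{"delta_pos": [-0.17,-0.025,-0.039],"delta_rot": [0,0,0],"claw": 0},{"delta_pos": [-0.176,-0.035,-0.039],"delta_rot": [0,0,0],"claw": 0},{"delta_pos": [-0.176,-0.035,-0.039],"delta_rot": [0,0,0],"claw": 0}]'

```text
time: 3.48
eef_pos: [0.3626, -0.1883, 0.2427]
tcp_rot: [-0.514, -0.2, 0.834, -0.009]
contact_force: [0.4, -0.0, 0.3]
opening: -0.003
```

```bash
python3 - <<'E'
from h import *
from scipy.spatial.transform import Rotation as Ro
st=ctrl.get_state();p=st["eef_pos"];y=np.radians(-20.95-90)
Y=np.array([np.cos(y),np.sin(y),0]);X=np.array([0,0,-1.]);T=np.c_[X,Y,np.cross(X,Y)]
rv=(Ro.from_matrix(T)*Ro.from_quat(st["tcp_rot"]).inv()).as_rotvec()
print(st["qpos"].round(2),(np.array([.49,.131,.16])-p).round(4),(rv/np.pi).round(4),np.degrees(np.linalg.norm(rv)))
E
```

```text
[-0.65 -0.01  1.99 -0.14  1.68  0.63] [ 0.1274  0.3193 -0.0827] [-0.1142 -0.1298 -0.2092] 48.847642198041086
```

Request:
play_rows --targets '[{"delta_pos": [0.003,0.006,0.01],"delta_rot": [0,0,0],"claw": 0},{"delta_pos": [0.005,0.01,0.04],"delta_rot": [0,0,0],"claw": 0},{"delta_pos": [0.01,0.02,0.075],"delta_rot": [0,0,0],"claw": 0},{"delta_pos": [0.02,0.05,0.08],"delta_rot": [-0.013,-0.014,-0.023],"claw": 40},{"delta_pos": [0.035,0.085,0.08],"delta_rot": [-0.026,-0.029,-0.047],"claw": 85},{"delta_pos": [0.05,0.12,0.08],"delta_rot": [-0.038,-0.043,-0.07],"claw": 85},{"delta_pos": [0.064,0.155,0.08],"delta_rot": [-0.051,-0.058,-0.093],"claw": 85},{"delta_pos": [0.078,0.19,0.08],"delta_rot": [-0.064,-0.072,-0.116],"claw": 85},{"delta_pos": [0.092,0.225,0.08],"delta_rot": [-0.076,-0.086,-0.14],"claw": 85},{"delta_pos": [0.106,0.26,0.08],"delta_rot": [-0.089,-0.101,-0.163],"claw": 85},{"delta_pos": [0.118,0.295,0.08],"delta_rot": [-0.101,-0.115,-0.186],"claw": 85},{"delta_pos": [0.127,0.319,0.06],"delta_rot": [-0.114,-0.13,-0.209],"claw": 85},{"delta_pos": [0.127,0.319,0.04],"delta_rot": [-0.114,-0.13,-0.209],"claw": 85},{"delta_pos": [0.127,0.319,0.04],"delta_rot": [-0.114,-0.13,-0.209],"claw": 85}]'

```text
time: 4.65
eef_pos: [0.4865, 0.1328, 0.2786]
tcp_rot: [-0.692, 0.127, 0.699, 0.126]
contact_force: [-0.2, 0.2, -0.5]
opening: 0.995
```

```bash
python3 - <<'E'
from h import *
s=ctrl.read_camera("side");t=ctrl.read_camera("top")
cv2.imwrite("pics/t2full.png",t);cv2.imwrite("pics/s2full.png",s)
b=cv2.resize(s[90:290,180:330],None,fx=2.6,fy=2.6,interpolation=cv2.INTER_CUBIC)
a=cv2.resize(t[105:245,250:446],None,fx=2,fy=2,interpolation=cv2.INTER_CUBIC)
c=np.zeros((520,390+392,3),np.uint8);c[:,:390]=b;c[:280,390:]=a;cv2.imwrite("pics/m2.png",c)
E
```

```text
(no output)
```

View pics/m2.png

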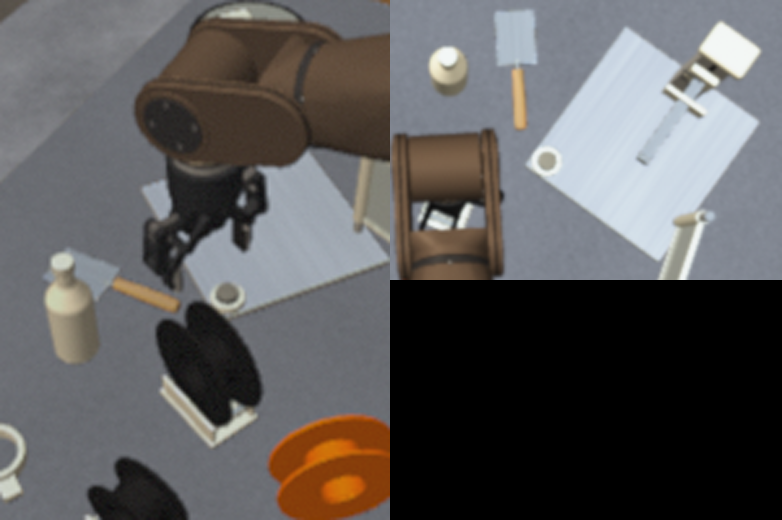

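The shield now lies almost parallel to the peg, from its hinge at (705,213) downward. The open gripper hovers over the big spool with its jaws along the axis. I will measure the shield angle properly.

```bash
python3 - <<'E'
from h import *
S=np.load("scale.npz");o,R=S["o"],S["R"];h=o+R@[-.095,-.12]
t=cv2.imread("pics/t2full.png")
for th in(1.5,1.6,1.7,1.8,1.9):
    q=h+R@(.12*np.array([-np.sin(th),np.cos(th)])); print(th,proj("top",[*q,.247]).round(1),proj("top",[*q,.174]).round(1))
a=cv2.resize(t[190:290,340:440],None,fx=5,fy=5,interpolation=cv2.INTER_CUBIC);cv2.imwrite("pics/t2c.png",a)
E
```

```text
1.5 [385.1 245.4] [379.7 244.8]
1.6 [388.6 248.1] [383.  247.4]
1.7 [392.4 250.4] [386.5 249.5]
1.8 [396.4 252.3] [390.3 251.3]
1.9 [400.5 253.8] [394.2 252.8]
```

View pics/t2c.png

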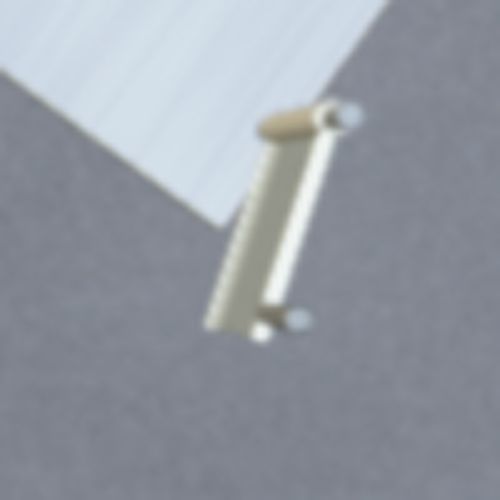

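The stub top at (300,320) maps to a shield angle of about 1.88 rad, which is wide open. Now I grasp the spool.

Request:
play_rows --targets '[{"delta_pos": [0.0035,-0.002,-0.03],"delta_rot": [0,0,0],"claw": 85},{"delta_pos": [0.0035,-0.002,-0.06],"delta_rot": [0,0,0],"claw": 85},{"delta_pos": [0.0035,-0.002,-0.08],"delta_rot": [0,0,0],"claw": 85},{"delta_pos": [0.0035,-0.002,-0.1],"delta_rot": [0,0,0],"claw": 85},{"delta_pos": [0.0035,-0.002,-0.118],"delta_rot": [0,0,0],"claw": 85},{"delta_pos": [0.0035,-0.002,-0.118],"delta_rot": [0,0,0],"claw": 85},{"delta_pos": [0.0035,-0.002,-0.118],"delta_rot": [0,0,0],"claw": 60},{"delta_pos": [0.0035,-0.002,-0.118],"delta_rot": [0,0,0],"claw": 40},{"delta_pos": [0.0035,-0.002,-0.118],"delta_rot": [0,0,0],"claw": 40},{"delta_pos": [0.0035,-0.002,-0.118],"delta_rot": [0,0,0],"claw": 40},{"delta_pos": [0.0035,-0.002,-0.118],"delta_rot": [0,0,0],"claw": 40},{"delta_pos": [0.0035,-0.002,-0.118],"delta_rot": [0,0,0],"claw": 40}]' --newtons 40

```text
time: 5.75
eef_pos: [0.4938, 0.129, 0.1668]
tcp_rot: [0.696, -0.128, -0.695, -0.128]
contact_force: [0.8, 0.6, 6.6]
opening: 0.573
```

Request:
play_rows --targets '[{"delta_pos": [0,0,0.01],"delta_rot": [0,0,0],"claw": 40},{"delta_pos": [0,0,0.025],"delta_rot": [0,0,0],"claw": 40},{"delta_pos": [0,0,0.045],"delta_rot": [0,0,0],"claw": 40},{"delta_pos": [0,0,0.07],"delta_rot": [0,0,0],"claw": 40},{"delta_pos": [0,0,0.095],"delta_rot": [0,0,0],"claw": 40},{"delta_pos": [0,0,0.12],"delta_rot": [0,0,0],"claw": 40},{"delta_pos": [0,0,0.14],"delta_rot": [0,0,0],"claw": 40},{"delta_pos": [0,0,0.15],"delta_rot": [0,0,0],"claw": 40},{"delta_pos": [0,0,0.15],"delta_rot": [0,0,0],"claw": 40}]'

```text
time: 6.5
eef_pos: [0.4945, 0.1292, 0.3197]
tcp_rot: [0.698, -0.127, -0.693, -0.128]
contact_force: [0.1, -0.1, -2.8]
opening: 0.578
```

```bash
python3 - <<'E'
from h import *
from scipy.spatial.transform import Rotation as Ro
st=ctrl.get_state();p=st["eef_pos"];print(p,st["contact_force"],st["opening"])
S=np.load("scale.npz");o,R,th=S["o"],S["R"],float(S["th"])
Y=np.array([np.cos(th),np.sin(th),0]);X=np.array([0,0,-1.]);T=np.c_[X,Y,np.cross(X,Y)]
rv=(Ro.from_matrix(T)*Ro.from_quat(st["tcp_rot"]).inv()).as_rotvec()
print((rv/np.pi).round(4),np.degrees(rv),np.r_[o+R@[-.17,0],.30]-p)
E
```

```text
[0.49454736 0.1291884  0.31973581] [ 0.06535835 -0.10238214 -2.7993334 ] 0.5783544296357266
[-0.0015  0.0018  0.4179] [-0.26724839  0.31953567 75.22965842] [-0.03181731 -0.22391197 -0.01973581]
```

Request:
play_rows --targets '[{"delta_pos": [0,-0.005,0],"delta_rot": [0,0,0.01],"claw": 40},{"delta_pos": [-0.002,-0.015,0],"delta_rot": [0,0,0.03],"claw": 40},{"delta_pos": [-0.004,-0.03,0],"delta_rot": [0,0,0.055],"claw": 40},{"delta_pos": [-0.006,-0.045,0],"delta_rot": [0,0,0.083],"claw": 40},{"delta_pos": [-0.008,-0.06,0],"delta_rot": [0,0,0.111],"claw": 40},{"delta_pos": [-0.01,-0.075,0],"delta_rot": [0,0,0.139],"claw": 40},{"delta_pos": [-0.012,-0.09,0],"delta_rot": [0,0,0.167],"claw": 40},{"delta_pos": [-0.014,-0.105,0],"delta_rot": [0,0,0.195],"claw": 40},{"delta_pos": [-0.016,-0.12,0],"delta_rot": [0,0,0.223],"claw": 40},{"delta_pos": [-0.018,-0.135,0],"delta_rot": [0,0,0.251],"claw": 40},{"delta_pos": [-0.02,-0.15,0],"delta_rot": [0,0,0.279],"claw": 40},{"delta_pos": [-0.022,-0.165,0],"delta_rot": [0,0,0.307],"claw": 40},{"delta_pos": [-0.024,-0.18,0],"delta_rot": [0,0,0.335],"claw": 40},{"delta_pos": [-0.026,-0.195,0],"delta_rot": [0,0,0.363],"claw": 40},{"delta_pos": [-0.028,-0.208,0],"delta_rot": [0,0,0.39],"claw": 40},{"delta_pos": [-0.03,-0.217,0],"delta_rot": [0,0,0.408],"claw": 40},{"delta_pos": [-0.032,-0.223,0],"delta_rot": [0,0,0.418],"claw": 40},{"delta_pos": [-0.032,-0.224,0],"delta_rot": [0,0,0.418],"claw": 40},{"delta_pos": [-0.032,-0.224,0],"delta_rot": [0,0,0.418],"claw": 40},{"delta_pos": [-0.032,-0.224,0],"delta_rot": [0,0,0.418],"claw": 40}]'

```text
time: 8.17
eef_pos: [0.4622, -0.0944, 0.3185]
tcp_rot: [0.63, 0.326, -0.628, 0.321]
contact_force: [0.5, -0.0, -1.9]
opening: 0.573
```

```bash
python3 - <<'E'
from h import *
s=ctrl.read_camera("side");t=ctrl.read_camera("top")
cv2.imwrite("pics/t3full.png",t);cv2.imwrite("pics/s3full.png",s)
b=cv2.resize(s[80:200,230:340],None,fx=4,fy=4,interpolation=cv2.INTER_CUBIC)
a=cv2.resize(t[120:240,335:425],None,fx=4,fy=4,interpolation=cv2.INTER_CUBIC)
cv2.imwrite("pics/m3.png",np.hstack([b,a]))
st=ctrl.get_state();print(st["eef_pos"],st["tcp_rot"],st["contact_force"])
E
```

```text
[ 0.46242807 -0.09428099  0.31912817] [ 0.63015456  0.32559486 -0.62747206  0.32120403] [ 0.09379216 -0.25524629 -2.40365123]
```

View pics/m3.png

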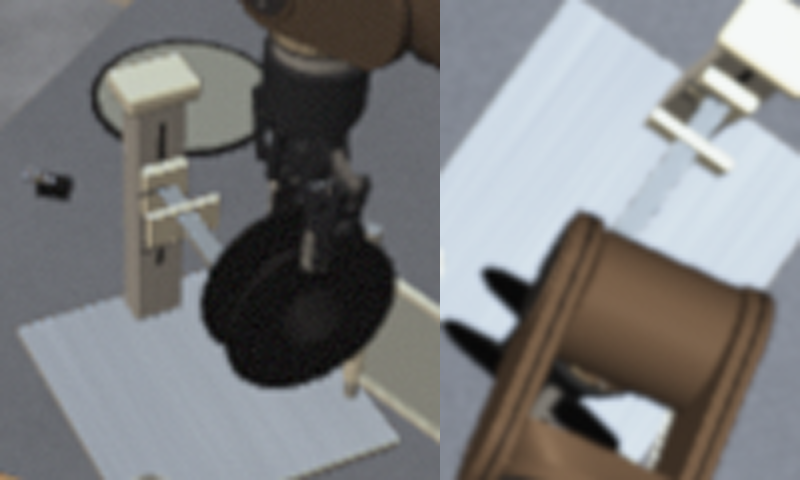

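The side view shows the spool hanging level in front of the peg: front flange bottom at about (285,387), left edge at (203,305), right edge at (393,280). The backstop bar is in view at (150,218)-(215,200). I check the spool centre against the flange edges, and the peg position.

```bash
python3 - <<'E'
from h import *
S=np.load("scale.npz");o,R=S["o"],S["R"];inv=lambda p:(R.T@(p[:2]-o)).round(4)
p,e=tri((397.6,155.5),(275.7,132.1));print("backstop",p.round(4),e,inv(p))
print("nominal proj",proj("top",[*(o+R@[.045,0]),.185]),proj("side",[*(o+R@[.045,0]),.185]))
c=np.array([.4624,-.0943,.3191-.077]);u=np.array([*R[:,0],0]);v=np.array([*R[:,1],0]);z=np.array([0,0,1])
for f in(-.025,.025):
    a=np.linspace(0,2*np.pi,181);P=np.array([proj("side",c+f*u+.075*(np.cos(x)*v+np.sin(x)*z)) for x in a])
    P=(P-[230,80])*4+1.5
    print(f,"min/max u",P[:,0].min().round(),P[:,0].max().round(),"v",P[:,1].min().round(),P[:,1].max().round())
    h=(proj("side",c+f*u)-[230,80])*4;print("hole centre",h.round())
    P=np.array([proj("top",c+f*u+.075*s*v) for s in(-1,1)]);print("top ends",((P-[335,120])*4+[440,0]).round().tolist())
E
```

```text
backstop [ 0.6223 -0.2107  0.1796] 0.001327885016936799 [ 0.0273 -0.0014]
nominal proj [401.10079153 149.76252832] [273.40538056 128.09211282]
-0.025 min/max u 222.0 393.0 v 236.0 390.0
hole centre [307. 314.]
top ends [[611.0, 447.0], [434.0, 320.0]]
0.025 min/max u 194.0 362.0 v 197.0 350.0
hole centre [277. 275.]
top ends [[654.0, 389.0], [477.0, 262.0]]
```

Request:
play_rows --targets '[{"delta_pos": [0,0,-0.01],"delta_rot": [0,0,0],"claw": 40},{"delta_pos": [0,0,-0.025],"delta_rot": [0,0,0],"claw": 40},{"delta_pos": [0,0,-0.04],"delta_rot": [0,0,0],"claw": 40},{"delta_pos": [0,0,-0.055],"delta_rot": [0,0,0],"claw": 40},{"delta_pos": [0,0,-0.063],"delta_rot": [0,0,0],"claw": 40},{"delta_pos": [0,0,-0.063],"delta_rot": [0,0,0],"claw": 40},{"delta_pos": [0.006,-0.004,-0.063],"delta_rot": [0,0,0],"claw": 40},{"delta_pos": [0.014,-0.01,-0.063],"delta_rot": [0,0,0],"claw": 40},{"delta_pos": [0.022,-0.016,-0.063],"delta_rot": [0,0,0],"claw": 40},{"delta_pos": [0.03,-0.0215,-0.063],"delta_rot": [0,0,0],"claw": 40},{"delta_pos": [0.038,-0.027,-0.063],"delta_rot": [0,0,0],"claw": 40},{"delta_pos": [0.046,-0.033,-0.063],"delta_rot": [0,0,0],"claw": 40},{"delta_pos": [0.054,-0.0385,-0.063],"delta_rot": [0,0,0],"claw": 40},{"delta_pos": [0.06,-0.043,-0.063],"delta_rot": [0,0,0],"claw": 40},{"delta_pos": [0.065,-0.0465,-0.063],"delta_rot": [0,0,0],"claw": 40},{"delta_pos": [0.065,-0.0465,-0.063],"delta_rot": [0,0,0],"claw": 40},{"delta_pos": [0.065,-0.0465,-0.063],"delta_rot": [0,0,0],"claw": 40}]'

```text
time: 9.68
eef_pos: [0.5274, -0.1409, 0.2559]
tcp_rot: [0.63, 0.326, -0.628, 0.321]
contact_force: [-0.2, 0.1, -2.1]
opening: 0.58
```

```bash
python3 - <<'E'
from h import *
s=ctrl.read_camera("side");t=ctrl.read_camera("top")
b=cv2.resize(s[80:200,230:340],None,fx=4,fy=4,interpolation=cv2.INTER_CUBIC)
a=cv2.resize(t[120:240,335:425],None,fx=4,fy=4,interpolation=cv2.INTER_CUBIC)
cv2.imwrite("pics/m4.png",np.hstack([b,a]))
st=ctrl.get_state();print(st["eef_pos"],st["tcp_rot"],st["contact_force"])
E
```

```text
[ 0.52713655 -0.14055282  0.25595422] [ 0.62999765  0.32582179 -0.62758522  0.32106062] [ 0.79682389 -0.60994202 -3.15356963]
```

View pics/m4.png

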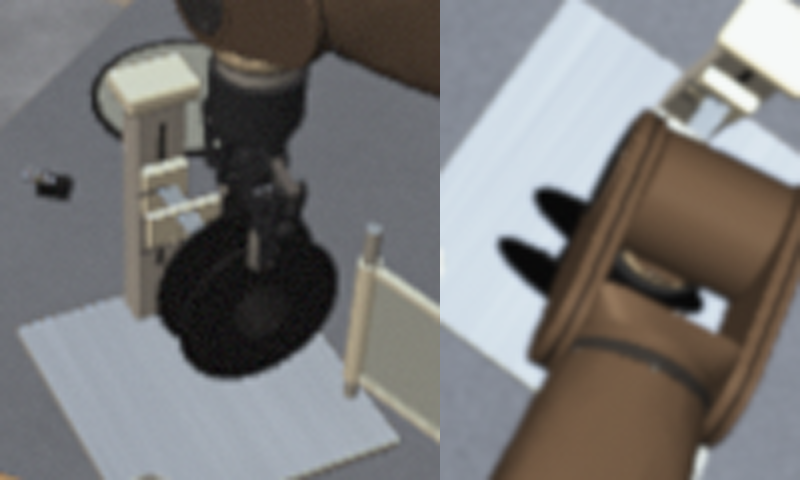

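The spool is over the peg's line and the force reading shows no resistance. I continue along the peg.

Request:
play_rows --targets '[{"delta_pos": [0.005,-0.0035,0],"delta_rot": [0,0,0],"claw": 40},{"delta_pos": [0.011,-0.008,0],"delta_rot": [0,0,0],"claw": 40},{"delta_pos": [0.017,-0.012,0],"delta_rot": [0,0,0],"claw": 40},{"delta_pos": [0.022,-0.016,0],"delta_rot": [0,0,0],"claw": 40},{"delta_pos": [0.022,-0.016,0],"delta_rot": [0,0,0],"claw": 40},{"delta_pos": [0.022,-0.016,0],"delta_rot": [0,0,0],"claw": 40}]'

```text
time: 10.28
eef_pos: [0.5494, -0.1569, 0.2558]
tcp_rot: [0.63, 0.326, -0.628, 0.321]
contact_force: [-0.0, 1.0, -3.0]
opening: 0.576
```

Request:
play_rows --targets '[{"delta_pos": [0.006,-0.004,0],"delta_rot": [0,0,0],"claw": 40},{"delta_pos": [0.012,-0.0085,0],"delta_rot": [0,0,0],"claw": 40},{"delta_pos": [0.018,-0.013,0],"delta_rot": [0,0,0],"claw": 40},{"delta_pos": [0.024,-0.017,0],"delta_rot": [0,0,0],"claw": 40},{"delta_pos": [0.03,-0.0215,0],"delta_rot": [0,0,0],"claw": 40},{"delta_pos": [0.034,-0.0243,0],"delta_rot": [0,0,0],"claw": 40},{"delta_pos": [0.034,-0.0243,0],"delta_rot": [0,0,0],"claw": 40},{"delta_pos": [0.034,-0.0243,0],"delta_rot": [0,0,0],"claw": 40}]'

```text
time: 10.95
eef_pos: [0.5836, -0.1813, 0.2556]
tcp_rot: [0.63, 0.326, -0.628, 0.321]
contact_force: [-0.2, -0.9, -3.1]
opening: 0.574
```

```bash
python3 - <<'E'
from h import *
s=ctrl.read_camera("side");t=ctrl.read_camera("top")
b=cv2.resize(s[80:200,230:340],None,fx=4,fy=4,interpolation=cv2.INTER_CUBIC)
a=cv2.resize(t[120:240,335:425],None,fx=4,fy=4,interpolation=cv2.INTER_CUBIC)
cv2.imwrite("pics/m5.png",np.hstack([b,a]))
F=[]
for i in range(6):
    ctrl.read_camera("side");F.append(ctrl.get_state()["contact_force"])
st=ctrl.get_state();print(st["eef_pos"],np.mean(F,0),np.std(F,0))
E
```

```text
[ 0.5833157  -0.18105199  0.25594043] [ 0.27307631  0.03657549 -2.91825363] [0.65555004 0.42331634 0.14348364]
```

View pics/m5.png

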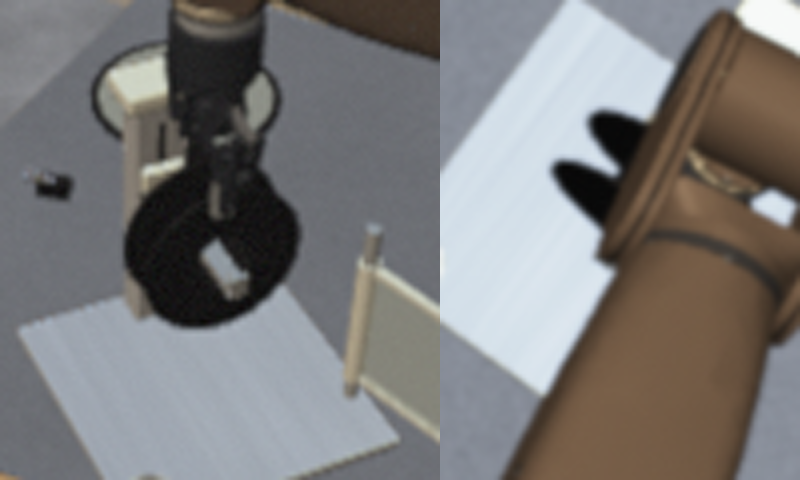

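The side view shows the peg passing through the hole, with its tip out in front at (240,285) and no contact force. Next I lower it.

Request:
play_rows --targets '[{"delta_pos": [0,0,-0.003],"delta_rot": [0,0,0],"claw": 40},{"delta_pos": [0,0,-0.006],"delta_rot": [0,0,0],"claw": 40},{"delta_pos": [0,0,-0.009],"delta_rot": [0,0,0],"claw": 40},{"delta_pos": [0,0,-0.012],"delta_rot": [0,0,0],"claw": 40},{"delta_pos": [0,0,-0.015],"delta_rot": [0,0,0],"claw": 40},{"delta_pos": [0,0,-0.018],"delta_rot": [0,0,0],"claw": 40},{"delta_pos": [0,0,-0.021],"delta_rot": [0,0,0],"claw": 40},{"delta_pos": [0,0,-0.024],"delta_rot": [0,0,0],"claw": 40},{"delta_pos": [0,0,-0.027],"delta_rot": [0,0,0],"claw": 40},{"delta_pos": [0,0,-0.03],"delta_rot": [0,0,0],"claw": 40},{"delta_pos": [0,0,-0.033],"delta_rot": [0,0,0],"claw": 40},{"delta_pos": [0,0,-0.035],"delta_rot": [0,0,0],"claw": 40},{"delta_pos": [0,0,-0.035],"delta_rot": [0,0,0],"claw": 40}]'

```text
time: 12.43
eef_pos: [0.5833, -0.181, 0.2205]
tcp_rot: [0.63, 0.326, -0.628, 0.321]
contact_force: [0.2, -0.1, -2.7]
opening: 0.575
```

```bash
cat > f.py <<'E'
from h import *
F=[]
for i in range(8):
    s=ctrl.read_camera("side");F.append(ctrl.get_state()["contact_force"])
st=ctrl.get_state();print(st["time"],st["eef_pos"].round(4),np.mean(F,0).round(2),np.std(F,0).round(2),st["opening"])
b=cv2.resize(s[80:200,230:340],None,fx=4,fy=4,interpolation=cv2.INTER_CUBIC);cv2.imwrite(f"pics/f{int(st['time']*100)}.png",b)
E
python3 f.py
```

```text
12.8333 [ 0.5834 -0.181   0.2211] [ 0.07  0.37 -1.8 ] [0.43 0.6  0.38] 0.5747206978578682
```

Request:
play_rows --targets '[{"delta_pos": [0,0,-0.003],"delta_rot": [0,0,0],"claw": 40},{"delta_pos": [0,0,-0.006],"delta_rot": [0,0,0],"claw": 40},{"delta_pos": [0,0,-0.009],"delta_rot": [0,0,0],"claw": 40},{"delta_pos": [0,0,-0.012],"delta_rot": [0,0,0],"claw": 40},{"delta_pos": [0,0,-0.015],"delta_rot": [0,0,0],"claw": 40},{"delta_pos": [0,0,-0.015],"delta_rot": [0,0,0],"claw": 40},{"delta_pos": [0,0,-0.015],"delta_rot": [0,0,0],"claw": 40}]'

```text
time: 13.42
eef_pos: [0.5835, -0.181, 0.206]
tcp_rot: [0.63, 0.326, -0.628, 0.321]
contact_force: [0.8, 0.1, -0.5]
opening: 0.574
```

```bash
python3 f.py
```

```text
13.8167 [ 0.5834 -0.181   0.2062] [ 0.73  0.53 -0.77] [0.34 0.71 0.44] 0.5780547720610102
```

Request:
play_rows --targets '[{"delta_pos": [0,0,-0.003],"delta_rot": [0,0,0],"claw": 40},{"delta_pos": [0,0,-0.006],"delta_rot": [0,0,0],"claw": 40},{"delta_pos": [0,0,-0.008],"delta_rot": [0,0,0],"claw": 40},{"delta_pos": [0,0,-0.009],"delta_rot": [0,0,0],"claw": 40},{"delta_pos": [0,0,-0.009],"delta_rot": [0,0,0],"claw": 40},{"delta_pos": [0,0,-0.009],"delta_rot": [0,0,0],"claw": 40}]'

```text
time: 14.32
eef_pos: [0.5835, -0.181, 0.1973]
tcp_rot: [0.63, 0.326, -0.628, 0.321]
contact_force: [0.0, 1.7, -0.4]
opening: 0.579
```

```bash
python3 f.py; ls pics/f*
```

```text
14.7167 [ 0.5835 -0.1811  0.1974] [0.58 0.4  0.1 ] [0.61 0.58 0.42] 0.5765017352404633
pics/f1283.png
pics/f1381.png
pics/f1471.png
```

The spring now carries the spool (wrist vertical force about 0). I release it and lift away.

Request:
play_rows --targets '[{"delta_pos": [0,0,0],"delta_rot": [0,0,0],"claw": 55},{"delta_pos": [0,0,0],"delta_rot": [0,0,0],"claw": 65},{"delta_pos": [0,0,0],"delta_rot": [0,0,0],"claw": 78},{"delta_pos": [0,0,0],"delta_rot": [0,0,0],"claw": 78},{"delta_pos": [0,0,0],"delta_rot": [0,0,0],"claw": 78},{"delta_pos": [0,0,0.01],"delta_rot": [0,0,0],"claw": 78},{"delta_pos": [0,0,0.025],"delta_rot": [0,0,0],"claw": 78},{"delta_pos": [0,0,0.045],"delta_rot": [0,0,0],"claw": 78},{"delta_pos": [0,0,0.07],"delta_rot": [0,0,0],"claw": 78},{"delta_pos": [0,0,0.1],"delta_rot": [0,0,0],"claw": 78},{"delta_pos": [0,0,0.13],"delta_rot": [0,0,0],"claw": 78},{"delta_pos": [0,0,0.15],"delta_rot": [0,0,0],"claw": 78},{"delta_pos": [0,0,0.15],"delta_rot": [0,0,0],"claw": 78}]'

```text
time: 15.8
eef_pos: [0.5852, -0.1819, 0.3553]
tcp_rot: [0.633, 0.322, -0.625, 0.325]
contact_force: [0.2, 0.6, 0.2]
opening: 0.915
```

```bash
python3 - <<'E'
from h import *
s=ctrl.read_camera("side");t=ctrl.read_camera("top")
b=cv2.resize(s[80:200,230:340],None,fx=4,fy=4,interpolation=cv2.INTER_CUBIC)
a=cv2.resize(t[120:240,325:415],None,fx=4,fy=4,interpolation=cv2.INTER_CUBIC)
cv2.imwrite("pics/m6.png",np.hstack([b,a]))
p=ctrl.get_state()["eef_pos"];S=np.load("scale.npz");o,R=S["o"],S["R"]
print(p,np.array([.5516,-.0232])-p[:2],R.T@(np.array([.5516,-.0232])-o))
E
```

```text
[ 0.58370747 -0.18116636  0.34897989] [-0.03210747  0.15796636] [-0.13934085  0.1098795 ]
```

View pics/m6.png

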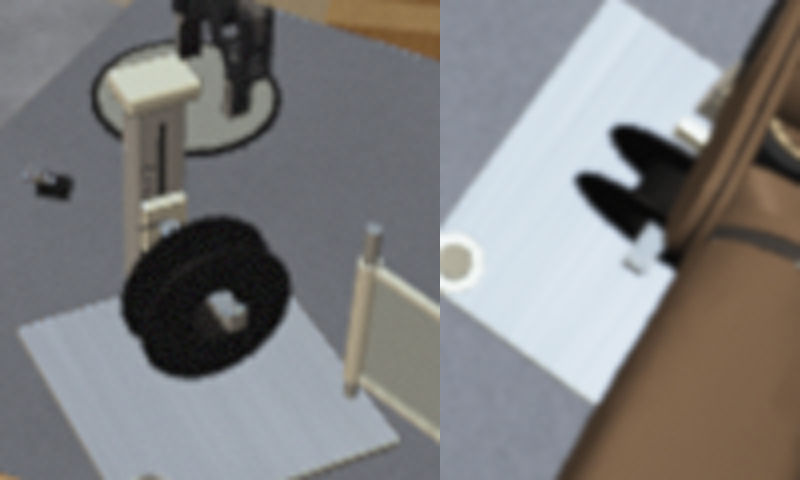

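The spool hangs on the peg with the tip visible in front at (230,312), and the gripper is clear above. I locate the key height and check stillness from frame differences while closing in.

```bash
python3 - <<'E'
from h import *
f=lambda u,v:((u+.5)/4-.5+250,(v+.5)/4-.5+105)
g=lambda u,v:((u+.5)/3-.5+195,(v+.5)/3-.5+85)
print("key",*tri(f(314,321),g(216,352)), "housing z0 ray",onz("side",g(216,352),.03))
E
```

```text
key [ 0.55169616 -0.02252864  0.02952561] 0.0012309350041420824 housing z0 ray [ 0.55206581 -0.02193847  0.03      ]
```

Request:
play_rows --targets '[{"delta_pos": [-0.004,0.02,0],"delta_rot": [0,0,0],"claw": 0},{"delta_pos": [-0.01,0.05,0],"delta_rot": [0,0,0],"claw": 0},{"delta_pos": [-0.016,0.08,0],"delta_rot": [0,0,0],"claw": 0},{"delta_pos": [-0.022,0.11,0],"delta_rot": [0,0,0],"claw": 0},{"delta_pos": [-0.027,0.135,0],"delta_rot": [0,0,0],"claw": 0},{"delta_pos": [-0.032,0.158,0],"delta_rot": [0,0,0],"claw": 0},{"delta_pos": [-0.032,0.158,-0.03],"delta_rot": [0,0,0],"claw": 0},{"delta_pos": [-0.032,0.158,-0.07],"delta_rot": [0,0,0],"claw": 0},{"delta_pos": [-0.032,0.158,-0.11],"delta_rot": [0,0,0],"claw": 0},{"delta_pos": [-0.032,0.158,-0.15],"delta_rot": [0,0,0],"claw": 0},{"delta_pos": [-0.032,0.158,-0.19],"delta_rot": [0,0,0],"claw": 0},{"delta_pos": [-0.032,0.158,-0.22],"delta_rot": [0,0,0],"claw": 0},{"delta_pos": [-0.032,0.158,-0.25],"delta_rot": [0,0,0],"claw": 0},{"delta_pos": [-0.032,0.158,-0.25],"delta_rot": [0,0,0],"claw": 0},{"delta_pos": [-0.032,0.158,-0.25],"delta_rot": [0,0,0],"claw": 0}]'

```text
time: 17.15
eef_pos: [0.5491, -0.0226, 0.0959]
tcp_rot: [-0.629, -0.327, 0.629, -0.32]
contact_force: [0.9, -0.0, 1.2]
opening: 0.004
```

```bash
python3 - <<'E'
from h import *
G=[]
for i in range(12): G.append(ctrl.read_camera("side")[110:180,255:310].astype(int))
t=ctrl.read_camera("top");s=ctrl.read_camera("side")
print([int(np.abs(G[i]-G[0]).max()) for i in range(12)])
a=cv2.resize(t[120:240,300:420],None,fx=4,fy=4,interpolation=cv2.INTER_CUBIC)
b=cv2.resize(s[120:240,220:300],None,fx=4,fy=4,interpolation=cv2.INTER_CUBIC)
cv2.imwrite("pics/m7.png",np.hstack([b,a]));st=ctrl.get_state();print(st["time"],st["eef_pos"],st["opening"])
E
```

```text
[0, 45, 64, 72, 74, 73, 72, 72, 62, 64, 65, 54]
17.85 [ 0.55172376 -0.02314688  0.09906221] 0.00025330551366312733
```

View pics/m7.png

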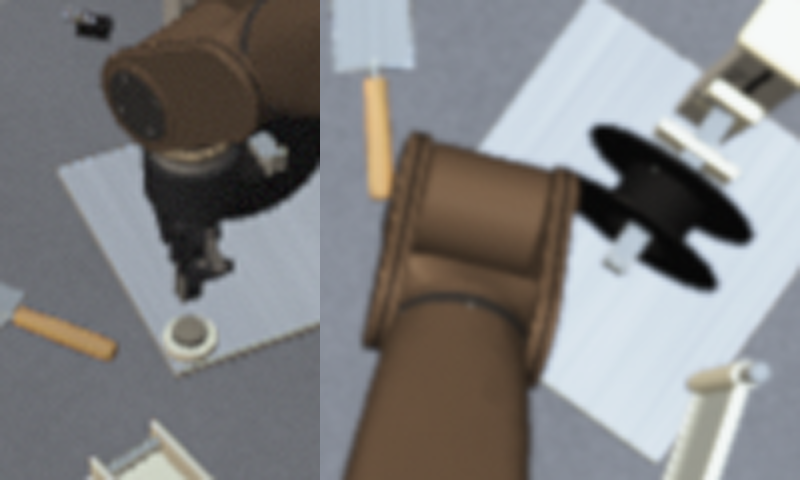

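The fingertips are above the key at (190,335), and the spool hangs clear with the shield open. The frame differences show it may still be bobbing, so I wait for it to settle.

Request:
play_rows --targets '[{"delta_pos": [0,0,-0.01],"delta_rot": [0,0,0],"claw": 0},{"delta_pos": [0,0,-0.02],"delta_rot": [0,0,0],"claw": 0},{"delta_pos": [0,0,-0.03],"delta_rot": [0,0,0],"claw": 0},{"delta_pos": [0,0,-0.03],"delta_rot": [0,0,0],"claw": 0},{"delta_pos": [0,0,-0.03],"delta_rot": [0,0,0],"claw": 0},{"delta_pos": [0,0,-0.03],"delta_rot": [0,0,0],"claw": 0},{"delta_pos": [0,0,-0.03],"delta_rot": [0,0,0],"claw": 0},{"delta_pos": [0,0,-0.03],"delta_rot": [0,0,0],"claw": 0},{"delta_pos": [0,0,-0.03],"delta_rot": [0,0,0],"claw": 0},{"delta_pos": [0,0,-0.03],"delta_rot": [0,0,0],"claw": 0},{"delta_pos": [0,0,-0.03],"delta_rot": [0,0,0],"claw": 0},{"delta_pos": [0,0,-0.03],"delta_rot": [0,0,0],"claw": 0},{"delta_pos": [0,0,-0.03],"delta_rot": [0,0,0],"claw": 0},{"delta_pos": [0,0,-0.03],"delta_rot": [0,0,0],"claw": 0},{"delta_pos": [0,0,-0.03],"delta_rot": [0,0,0],"claw": 0},{"delta_pos": [0,0,-0.03],"delta_rot": [0,0,0],"claw": 0},{"delta_pos": [0,0,-0.03],"delta_rot": [0,0,0],"claw": 0},{"delta_pos": [0,0,-0.03],"delta_rot": [0,0,0],"claw": 0},{"delta_pos": [0,0,-0.03],"delta_rot": [0,0,0],"claw": 0},{"delta_pos": [0,0,-0.03],"delta_rot": [0,0,0],"claw": 0}]'

```text
time: 19.52
eef_pos: [0.5517, -0.0231, 0.069]
tcp_rot: [0.631, 0.325, -0.627, 0.322]
contact_force: [0.2, 0.0, 0.8]
opening: 0.002
```

```bash
cat > still.py <<'E'
from h import *
G=[]
for i in range(16): G.append(cv2.cvtColor(ctrl.read_camera("side")[110:185,280:345],6).astype(np.float32))
m=[G[0]]
print("px shift vs first",[tuple(np.round(cv2.phaseCorrelate(G[0],g,cv2.createHanningWindow((65,75),5))[0],2)) for g in G[1::2]])
print("mean abs",[round(float(np.abs(g-G[0]).mean()),2) for g in G[1:]])
st=ctrl.get_state();print(st["time"],st["eef_pos"])
E
python3 still.py
```

```text
px shift vs first [(np.float64(0.08), np.float64(0.32)), (np.float64(0.05), np.float64(0.48)), (np.float64(-0.05), np.float64(0.45)), (np.float64(-0.11), np.float64(0.43)), (np.float64(-0.02), np.float64(0.41)), (np.float64(0.06), np.float64(0.47)), (np.float64(0.01), np.float64(0.42)), (np.float64(-0.06), np.float64(0.5))]
mean abs [1.16, 1.21, 1.19, 1.14, 1.14, 1.2, 1.21, 1.2, 1.16, 1.17, 1.19, 1.17, 1.13, 1.12, 1.17]
20.3167 [ 0.55169754 -0.02315293  0.06902845]
```

Request:
play_rows --targets '[{"delta_pos": [0,0,-0.005],"delta_rot": [0,0,0],"claw": 0},{"delta_pos": [0,0,-0.008],"delta_rot": [0,0,0],"claw": 0},{"delta_pos": [0,0,-0.008],"delta_rot": [0,0,0],"claw": 0},{"delta_pos": [0,0,-0.008],"delta_rot": [0,0,0],"claw": 0},{"delta_pos": [0,0,-0.008],"delta_rot": [0,0,0],"claw": 0},{"delta_pos": [0,0,-0.008],"delta_rot": [0,0,0],"claw": 0},{"delta_pos": [0,0,-0.008],"delta_rot": [0,0,0],"claw": 0},{"delta_pos": [0,0,-0.008],"delta_rot": [0,0,0],"claw": 0},{"delta_pos": [0,0,-0.008],"delta_rot": [0,0,0],"claw": 0},{"delta_pos": [0,0,-0.008],"delta_rot": [0,0,0],"claw": 0},{"delta_pos": [0,0,-0.008],"delta_rot": [0,0,0],"claw": 0},{"delta_pos": [0,0,-0.008],"delta_rot": [0,0,0],"claw": 0},{"delta_pos": [0,0,-0.008],"delta_rot": [0,0,0],"claw": 0},{"delta_pos": [0,0,-0.008],"delta_rot": [0,0,0],"claw": 0},{"delta_pos": [0,0,-0.008],"delta_rot": [0,0,0],"claw": 0},{"delta_pos": [0,0,-0.008],"delta_rot": [0,0,0],"claw": 0},{"delta_pos": [0,0,-0.008],"delta_rot": [0,0,0],"claw": 0},{"delta_pos": [0,0,-0.008],"delta_rot": [0,0,0],"claw": 0},{"delta_pos": [0,0,-0.008],"delta_rot": [0,0,0],"claw": 0},{"delta_pos": [0,0,-0.008],"delta_rot": [0,0,0],"claw": 0}]'

```text
time: 21.98
eef_pos: [0.5517, -0.0232, 0.061]
tcp_rot: [0.631, 0.325, -0.627, 0.322]
contact_force: [-0.6, -0.1, 0.4]
opening: 0.003
```

Request:
play_rows --targets '[{"delta_pos": [0,0,0],"delta_rot": [0,0,0],"claw": 0},{"delta_pos": [0,0,0],"delta_rot": [0,0,0],"claw": 0},{"delta_pos": [0,0,0],"delta_rot": [0,0,0],"claw": 0},{"delta_pos": [0,0,0],"delta_rot": [0,0,0],"claw": 0},{"delta_pos": [0,0,0],"delta_rot": [0,0,0],"claw": 0},{"delta_pos": [0,0,0],"delta_rot": [0,0,0],"claw": 0},{"delta_pos": [0,0,0],"delta_rot": [0,0,0],"claw": 0},{"delta_pos": [0,0,0],"delta_rot": [0,0,0],"claw": 0},{"delta_pos": [0,0,0],"delta_rot": [0,0,0],"claw": 0},{"delta_pos": [0,0,0],"delta_rot": [0,0,0],"claw": 0},{"delta_pos": [0,0,0],"delta_rot": [0,0,0],"claw": 0},{"delta_pos": [0,0,0],"delta_rot": [0,0,0],"claw": 0},{"delta_pos": [0,0,0],"delta_rot": [0,0,0],"claw": 0},{"delta_pos": [0,0,0],"delta_rot": [0,0,0],"claw": 0},{"delta_pos": [0,0,0],"delta_rot": [0,0,0],"claw": 0},{"delta_pos": [0,0,0],"delta_rot": [0,0,0],"claw": 0},{"delta_pos": [0,0,0],"delta_rot": [0,0,0],"claw": 0},{"delta_pos": [0,0,0],"delta_rot": [0,0,0],"claw": 0},{"delta_pos": [0,0,0],"delta_rot": [0,0,0],"claw": 0},{"delta_pos": [0,0,0],"delta_rot": [0,0,0],"claw": 0}]'

```text
time: 23.65
eef_pos: [0.5517, -0.0232, 0.061]
tcp_rot: [0.631, 0.325, -0.627, 0.322]
contact_force: [-1.0, 0.7, 0.0]
opening: -0.003
```

```bash
python3 still.py
```

```text
px shift vs first [(np.float64(-0.04), np.float64(0.51)), (np.float64(0.05), np.float64(0.47)), (np.float64(0.04), np.float64(0.52)), (np.float64(0.02), np.float64(0.47)), (np.float64(0.03), np.float64(0.51)), (np.float64(0.09), np.float64(0.4)), (np.float64(-0.01), np.float64(0.56)), (np.float64(0.05), np.float64(0.43))]
mean abs [1.12, 1.12, 1.14, 1.11, 1.11, 1.13, 1.12, 1.1, 1.11, 1.12, 1.12, 1.1, 1.12, 1.12, 1.11]
24.45 [ 0.55169592 -0.023164    0.06102045]
```

Frame differences are at noise level, so the spool is still. I press the key stepwise.

Request:
play_rows --targets '[{"delta_pos": [0,0,-0.002],"delta_rot": [0,0,0],"claw": 0},{"delta_pos": [0,0,-0.004],"delta_rot": [0,0,0],"claw": 0},{"delta_pos": [0,0,-0.006],"delta_rot": [0,0,0],"claw": 0},{"delta_pos": [0,0,-0.008],"delta_rot": [0,0,0],"claw": 0},{"delta_pos": [0,0,-0.01],"delta_rot": [0,0,0],"claw": 0},{"delta_pos": [0,0,-0.01],"delta_rot": [0,0,0],"claw": 0},{"delta_pos": [0,0,-0.01],"delta_rot": [0,0,0],"claw": 0}]'

```text
time: 25.03
eef_pos: [0.5522, -0.0232, 0.0529]
tcp_rot: [0.63, 0.325, -0.627, 0.322]
contact_force: [-5.4, 0.9, 12.4]
opening: -0.002
```

```bash
python3 f.py
```

```text
25.4333 [ 0.5522 -0.0233  0.0529] [-4.51  0.93 12.07] [0.41 0.46 0.45] -0.0005297551852409657
```

Request:
play_rows --targets '[{"delta_pos": [0,0,0.001],"delta_rot": [0,0,0],"claw": 0},{"delta_pos": [0,0,0.001],"delta_rot": [0,0,0],"claw": 0},{"delta_pos": [0,0,0.001],"delta_rot": [0,0,0],"claw": 0}]'

```text
time: 25.68
eef_pos: [0.5524, -0.0233, 0.0541]
tcp_rot: [0.631, 0.325, -0.627, 0.322]
contact_force: [-0.5, 0.7, 3.5]
opening: 0.0
```

```bash
python3 f.py
```

```text
26.0833 [ 0.5523 -0.0233  0.0539] [-0.28  0.3   3.52] [0.22 0.31 0.32] 8.690749447487943e-05
```

Request:
play_rows --targets '[{"delta_pos": [0,0,0.002],"delta_rot": [0,0,0],"claw": 0},{"delta_pos": [0,0,0.002],"delta_rot": [0,0,0],"claw": 0},{"delta_pos": [0,0,0.002],"delta_rot": [0,0,0],"claw": 0}]'

```text
time: 26.33
eef_pos: [0.5524, -0.0233, 0.0559]
tcp_rot: [0.631, 0.325, -0.627, 0.322]
contact_force: [0.6, 0.3, 2.4]
opening: 0.0
```

```bash
python3 f.py
```

```text
26.7333 [ 0.5523 -0.0233  0.0559] [-0.2   0.08  2.29] [0.56 0.36 0.34] -0.0006150081218634932
```

The force follows the key spring (2.3 N, then 3.5 N) with a hard stop beyond 4 N, so the key was fully pressed. I lift clear.

Request:
play_rows --targets '[{"delta_pos": [0,0,0.004],"delta_rot": [0,0,0],"claw": 0},{"delta_pos": [0,0,0.012],"delta_rot": [0,0,0],"claw": 0},{"delta_pos": [0,0,0.03],"delta_rot": [0,0,0],"claw": 0},{"delta_pos": [0,0,0.06],"delta_rot": [0,0,0],"claw": 0},{"delta_pos": [-0.01,0.01,0.1],"delta_rot": [0,0,0],"claw": 0},{"delta_pos": [-0.02,0.03,0.14],"delta_rot": [0,0,0],"claw": 0},{"delta_pos": [-0.03,0.06,0.18],"delta_rot": [0,0,0],"claw": 0},{"delta_pos": [-0.04,0.09,0.21],"delta_rot": [0,0,0],"claw": 0},{"delta_pos": [-0.05,0.12,0.22],"delta_rot": [0,0,0],"claw": 0},{"delta_pos": [-0.05,0.13,0.22],"delta_rot": [0,0,0],"claw": 0},{"delta_pos": [-0.05,0.13,0.22],"delta_rot": [0,0,0],"claw": 0}]'

```text
time: 27.65
eef_pos: [0.502, 0.1094, 0.2787]
tcp_rot: [0.631, 0.326, -0.625, 0.324]
contact_force: [0.3, 0.4, 0.5]
opening: -0.002
```

```bash
python3 still.py; python3 - <<'E'
from h import *
s=ctrl.read_camera("side");t=ctrl.read_camera("top")
b=cv2.resize(s[80:290,180:340],None,fx=2.5,fy=2.5,interpolation=cv2.INTER_CUBIC)
a=cv2.resize(t[100:310,260:420],None,fx=2.5,fy=2.5,interpolation=cv2.INTER_CUBIC)
cv2.imwrite("pics/m8.png",np.hstack([b,a]))
E
```

```text
px shift vs first [(np.float64(-0.04), np.float64(0.53)), (np.float64(-0.02), np.float64(0.58)), (np.float64(-0.03), np.float64(0.56)), (np.float64(0.02), np.float64(0.56)), (np.float64(-0.08), np.float64(0.59)), (np.float64(-0.03), np.float64(0.53)), (np.float64(-0.11), np.float64(0.47)), (np.float64(0.02), np.float64(0.57))]
mean abs [1.34, 1.44, 1.49, 1.49, 1.46, 1.42, 1.43, 1.41, 1.41, 1.4, 1.38, 1.36, 1.35, 1.34, 1.36]
28.45 [0.50239085 0.10668218 0.27589897]
```

```bash
python3 still.py; python3 -c "
from plant import ctrl
print(ctrl.sign_off())"
```

```text
px shift vs first [(np.float64(-0.01), np.float64(0.45)), (np.float64(-0.07), np.float64(0.4)), (np.float64(0.01), np.float64(0.47)), (np.float64(-0.06), np.float64(0.49)), (np.float64(-0.01), np.float64(0.54)), (np.float64(0.0), np.float64(0.46)), (np.float64(0.04), np.float64(0.52)), (np.float64(-0.06), np.float64(0.5))]
mean abs [1.19, 1.2, 1.19, 1.18, 1.2, 1.18, 1.2, 1.18, 1.17, 1.2, 1.17, 1.21, 1.17, 1.17, 1.18]
29.35 [0.50235088 0.10675543 0.2759092 ]
the job is handed in; nothing more can be done
None
```

The weighing sequence was carried out and handed in at about 29 s; no verdict is reported.

**What I did**
- I swung the shield open to about 1.88 rad.
- I threaded the big spool onto the peg and lowered it until the vertical wrist force fell from -2.9 N to about 0, then let go.
- After about 9 s of settling, I pressed the key to its stop, lifted off and moved the arm clear.

**Last checks**
- **Stillness:** the difference between camera frames was at noise level before the press and again just before hand-in. The constant 0.5 px row shift in that check also appeared with nothing moving, so I took it as an artefact of the method.
- **Key press:** backing off the key, I read 3.5 N and then 2.3 N, which fits the key's spring. At the lowest point the force was 12 N, including 4.5 N sideways, so the key was past its 4 N bottom.
- **Not confirmed:**
  - The final picture could not be viewed because I had reached the 12-picture limit. The last one seen, before the press, showed the spool hanging and the shield open.
  - I did not re-measure the scraper, bottle, ring or small spool at the end.
- **Disagreement:** the peg's tip and backstop measured about 18 mm nearer the scale's front than the description says. I placed the spool where it fits either way.

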